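Seat a clock wheel on the sprung jig and hold it home

TASK

On the clockmaker's bench, pick up the large tall-hubbed brass wheel and hang it by its bore, toothed rim downward, over the post of the round steel jig (the one with the sprung plunger and three stop pillars, not the plain wooden stand). Then press it gently down against the spring until its rim sits firmly and flat on the stop pillars, and finish while still holding it down there with the gripper; do not let go or back off. Leave everything else on the bench where it is.

Things in the scene. Friction and masses are not known exactly. Their poses are not given: they have to be found in the camera images.
- wheel: Large brass clock wheel lying flat on the mat, hub up, about 120 g. Rim 69 mm across the teeth, 6 mm thick, inner radius 24 mm; four spokes 6 mm wide; hub 26 mm in diameter, its top 30 mm above the underside; plain bore 15 mm in diameter right through the hub. Origin: centre of the underside, on the bore's axis, z up. Grip it by the hub, above the rim.
- jig: Seating jig, fixed to the bench: round dark steel base 96 mm in diameter and 15 mm thick, standing on the bench, with in its middle a steel post 10 mm in diameter inside a sprung round plunger, and three stop pillars around. Origin: centre of the base's underside, at bench height; z up along the post. It may be to the left or right of the mat.
- post_tip (a point): Tip of the jig's post, on its axis, 68 mm above the jig's underside; the top 8 mm taper to 5 mm diameter.
- plunger (a joint): Travel in m of the jig's sprung plunger, 0 up, growing as pressed down: an aluminium disc 26 mm in diameter round the post, top 52 mm above the jig's underside when up. The wheel's hub rests on it. Spring: 3 N at 0, 300 N/m, so 6.6 N at 12 mm, where the wheel's rim meets the stop pillars (hub top then 70 mm above the jig's underside). It rises when let go.
- stop: The hard stop of the jig: three square steel pillars, 13 mm wide, centred 26 mm from the post's axis and 120 degrees apart, tops flat and 40 mm above the jig's underside. Origin: the same point as the jig's.
- stand: Plain stand, not to be used: round wooden base 84 mm in diameter and 18 mm thick with a bare steel post 10 mm in diameter, tip 68 mm above the bench. Fixed. Origin: centre of the underside. On the other side of the mat from the jig.
- mat: White bench mat with a dark frame, 340 by 330 mm, 3 mm thick, fixed; the wheels, rings and tweezers lie on it. Origin: centre of the underside, at bench height.
- small_wheel: Small brass wheel, a bystander: 47 mm across the teeth, 5 mm thick, hub only 16 mm in diameter and 12 mm high. Origin: centre of the underside.
- die_tall: White plastic ring, a bystander: 48 mm outside, 36 mm inside, 26 mm high. Origin: centre of the underside.
- die_low: White plastic ring, a bystander: 52 mm outside, 28 mm inside, 16 mm high. Origin: centre of the underside.
- tweezers: Closed steel tweezers, a bystander: a flat bar about 136 mm long, 9 mm wide, 5 mm high, lying near the middle of the mat. Origin: underside, 55 mm from the blunt end; x towards the tip.
- watch: Pocket watch, a bystander: 48 mm in diameter, 12 mm high, beyond the mat. Origin: centre of the underside.
- screwdriver: Screwdriver, a bystander, 150 mm long, lying beyond the mat. Origin: middle of the underside; x towards the blade.
- loupe: Black eye loupe, a bystander: 36 mm in diameter, 32 mm high, near the robot's right. Origin: centre of the underside.
Not all that is in view belongs to the job. Several things have the shape of the jig; the one meant has the colours described above. Several things have the shape of the wheel; the one meant has the colours described above.

How it is judged (in metres and radians):
On the way, in this order (a step that is already met when the one before it is completed fails the run):
1. the large wheel is on the jig's post (horizontal distance between wheel and post_tip below 0.005 m and z of wheel in the frame of jig below 0.06 m and angle between wheel's own z axis and vertical below 0.15 rad), for 0.05 s.
2. the wheel is pressed down against the spring onto the stop pillars (all of step 1 and value of joint plunger above 0.01 m and contact force between wheel and stop above 1 N), for 0.2 s.
At the end, for the whole second after the job is handed in: Ends holding, through the last second: wheel within 5 mm of the post's axis, flat within 0.06 rad, underside under 42 mm above the jig's underside, plunger pressed over 10 mm, wheel bearing on the stop pillars with over 1 N, slower than 0.02 m/s, fingers touching it with over 1 N (horizontal distance between wheel and post_tip below 0.005 m and angle between wheel's own z axis and vertical below 0.06 rad and z of wheel in the frame of jig below 0.042 m and value of joint plunger above 0.01 m and contact force between wheel and stop above 1 N and contact force between the fingers and wheel above 1 N and linear speed of wheel below 0.02 m/s); the arm keeps its last pose, push and grip.
It fails at once if the wheel is rammed onto the stop pillars with more than 60 N (contact force between wheel and stop above 60 N).
It fails at once if a bystander is moved more than 20 mm (distance of any of small_wheel, die_tall, die_low, tweezers, watch, screwdriver, loupe from where it was at the start of the episode above 0.02 m).
It also fails if it takes over 45 s, if anything falls off the work surface, if the arm or the gripper's body presses on something with over 40 N, if the wrist force passes 120 N, or if a joint passes its speed limit or range.

ROBOT

A 6-joint arm with a two-finger parallel gripper is mounted at the origin on the work surface. World frame = base frame: x ahead of the robot, y to its left, z up, the work surface at z = 0. Lengths are in m, angles in degrees, forces in N, time in s.
With the tool pointing down it reaches from about 0.35 to 0.875 m from the base axis. Payload 4.2 kg.
Tool frame: the origin (TCP) lies midway between the tips of the shut fingers; the grasp point (between the pads) lies r.grasp_offset behind it (r.grasp_offset is the distance from the TCP to the grasp point, in m); z points along the fingers, y is the direction in which the jaws open and shut (so a half turn about z gives the same grasp; the last joint's range is limited). The gripper opens to 87 mm and grips with 3 to 60 N. Pads are 19 mm wide; open, the fingers measure 117 mm over their backs; the gripper's body (75 mm by 190 mm) begins 51 mm behind the grasp point.
Start: joints at [86.723, 22.042, 0.453, 0, -68.411, -14.817], TCP at [0.194, 0.594, 0.223] pointing down, gripper open.
Joint ranges: [-179.83, 179.83], [-69.29, 118.12], [-61.27, 80.66], [-181.25, 117.63], [-171.15, -9.14], [-177.46, 177.46]. Speed limits (degrees/s): [159.86, 159.86, 180, 180, 180, 180].

INTERFACE

Orientations are given as a 3x3 rotation matrix whose columns are the frame's x, y, z axes.
In Python, from station import sense, optics, r gives the robot as it stands. The module is installed in compiled form; this text tells all that it offers.
- The arm moves only by the tool servo_tool, never from a script. Its argument "deltas" is a list of rows, each an object with "slide": the shift along the tool's x, y, z in units of 25 mm (1.0 is 25 mm), a list of three; "spin": the turn about the tool's z in units of 8 degrees (1.0 is 8 degrees). A call has 1 to 10 rows; each row shifts and turns the pose as measured when the row begins, along the tool's axes as they then stand; what a row does not reach is not made up. A row lasts 1/10 s, in which the tool goes at most 50 mm and 8.59 degrees, less where a joint would pass 70% of its speed; a pose out of reach is approached as far as the arm can. A call is refused whole if a number of a shift passes 1 or a number of a turn 1, either way. A call with a gripper value outside its range is refused whole. "gripper" is the closure in counts, from 0 (fully open) to 255 (shut), set as the call begins (left out, the last holds). The fingers move at their own pace and stop on an object; the grip force is fixed at half the most. Time passes only in rows, so rows that do not move let the fingers close. It gives the time, the measured TCP pose, the force and the opening at its end, in the units of the state.
- sense(): the state, without advancing time (a new reading comes with each control period).
- optics.capture(name): name is "scene" or "top" or "wrist"; returns a dict with "frame" (420x560x3 uint8, red, green, blue), "camera_matrix" (3x3 intrinsics, pixels), "eye" and "rotation" of the camera in the world. Camera axes: x right, y down, z forward; pixel columns grow to the right and rows downward; lengths in m; the calibration is good to about 2 mm. A picture is of the moment at which its call begins. There is no depth.
- r.finish_job(): hands the job in, once; it reports no verdict.
The state is a dict: "time_s": time; "joints": joint angles; "joint_velocities": joint speeds; "effort": joint torques, N m; "tcp_pos": TCP position; "ee_rot": TCP orientation; "wrist_force": force on the tool from outside, world axes, zero at the start; "moment": the same for the moment, N m; "gripper_width": opening from 0.0 (shut) to 1.0 (fully open).
Only numpy, scipy, OpenCV 4.12 (cv2) and the standard library are available. Lean on these libraries where they do the work, as an engineer would, in place of code of your own. Each camera call takes 0.05 s, during which the arm holds its last target.

## Working session

There is one attempt and no reset: what is moved stays moved. The work goes in short steps, Python scripts to look and compute and a tool call to move; the robot and the scene stay as the last step left them, time stands still between calls to the robot, and variables do not carry over. Pictures are saved under pics/ and viewed, and the job is handed in when it is done.

Besides the shell and the picture viewer there is one more tool, called as name(argument=value, ...), one argument or row to a line, values as JSON. servo_tool: Moves the arm, as the interface text tells. Its arguments: {"type":"object","properties":{"deltas":{"type":"array"},"gripper":{"type":"number"}},"required":["deltas"]}

```bash
mkdir -p pics
cat > h.py <<'E'
import numpy as np, cv2
from station import sense, optics, r
def cap(n,f):
    c=optics.capture(n); np.savez('pics/'+f+'.npz',**{k:c[k] for k in('frame','camera_matrix','eye','rotation')})
    cv2.imwrite('pics/'+f+'.png',c['frame'][:,:,::-1]); return c
def ld(f): return np.load('pics/'+f+'.npz')
def ray(c,u,v,z):
    d=c['rotation']@np.linalg.solve(c['camera_matrix'],[u,v,1.]); e=c['eye']; return e+d*(z-e[2])/d[2]
def proj(c,p):
    q=c['camera_matrix']@(c['rotation'].T@(np.asarray(p,float)-c['eye'])); return q[:2]/q[2]
def crop(f,u0,v0,u1,v1,s,out):
    im=cv2.imread('pics/'+f+'.png')[v0:v1,u0:u1]; cv2.imwrite('pics/'+out+'.png',cv2.resize(im,None,fx=s,fy=s,interpolation=cv2.INTER_CUBIC))
E
python3 - <<'E'
from h import *
for n in('scene','top','wrist'):
    c=cap(n,n+'0'); print(n,c['eye'],c['rotation'].round(3).tolist(),c['camera_matrix'].round(1).tolist())
s=sense(); print(s['time_s'],s['tcp_pos'],np.round(s['ee_rot'],3),s['wrist_force'],s['gripper_width'],r.grasp_offset)
E
```

```text
scene [1.25840477 0.33643794 0.87610848] [[-0.491, 0.617, -0.615], [0.871, 0.347, -0.347], [-0.001, -0.706, -0.708]] [[448.1, 0.0, 279.4], [0.0, 448.1, 210.0], [0.0, 0.0, 1.0]]
top [ 0.40833706 -0.08213994  1.09475315] [[-0.004, -0.988, 0.156], [-1.0, 0.005, 0.005], [-0.006, -0.156, -0.988]] [[496.0, 0.0, 278.1], [0.0, 496.0, 209.4], [0.0, 0.0, 1.0]]
wrist [0.25819014 0.57222771 0.38389935] [[-0.311, -0.921, -0.237], [-0.95, 0.301, 0.076], [0.002, 0.248, -0.969]] [[329.0, 0.0, 284.1], [0.0, 329.0, 209.3], [0.0, 0.0, 1.0]]
0.15 [0.19397108 0.59364839 0.22168885] [[ 0.951 -0.311 -0.   ]
 [-0.311 -0.95  -0.002]
 [ 0.     0.002 -1.   ]] [-0.03363814  0.13872994 -0.36248246] 1.0011518468840808 0.0187
```

View pics/top0.png

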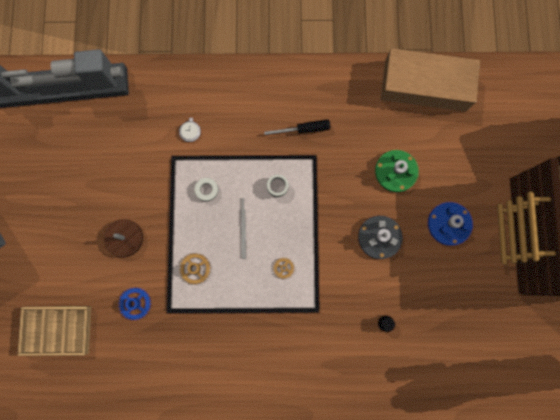

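View pics/scene0.png

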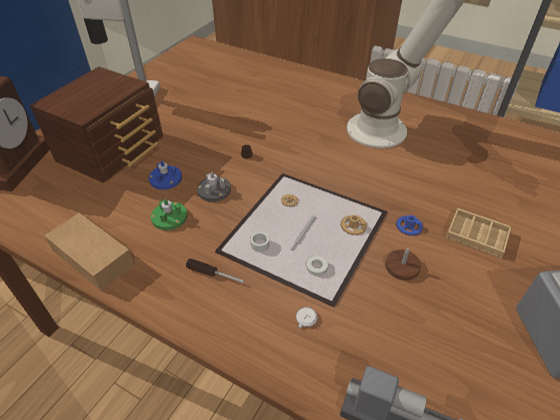

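Run:
```python
from h import *
crop('top0',155,225,235,315,5,'cw'); crop('top0',340,195,430,275,6,'cj'); crop('scene0',330,200,440,240,6,'csw');crop('scene0',180,155,250,210,8,'csj')
t=ld('top0')
for n,u,v,z in [('wheel rim',194,268,.009),('blue',135,303,0.006),('jig base',381,239,.015),('post',384,235,.06),('small',283,268,.008),('stand',123,238,.018),('loupe',386,323,.03),('green',398,171,.015)]: print(n,ray(t,u,v,z).round(4))
```

```text
wheel rim [0.4512 0.1069 0.009 ]
blue [0.3767 0.2333 0.006 ]
jig base [ 0.5123 -0.301   0.015 ]
post [ 0.5163 -0.2984  0.06  ]
small [ 0.4505 -0.087   0.008 ]
stand [0.5166 0.2618 0.018 ]
loupe [ 0.3343 -0.302   0.03  ]
green [ 0.664  -0.3443  0.015 ]
```

View pics/cw.png

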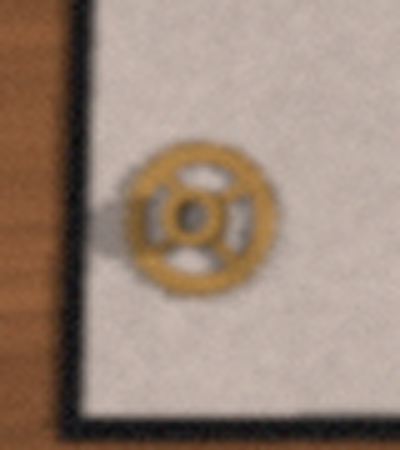

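View pics/cj.png

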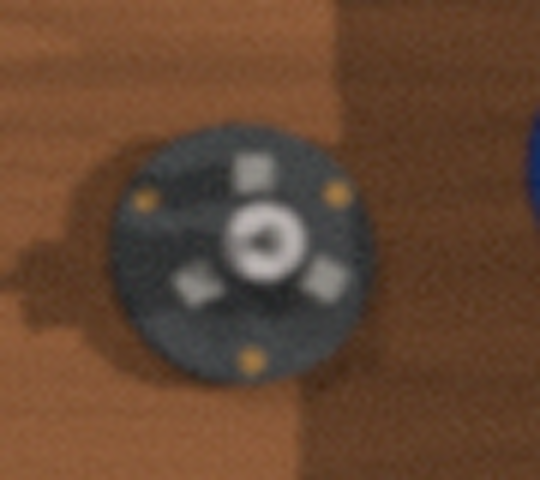

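View pics/csj.png

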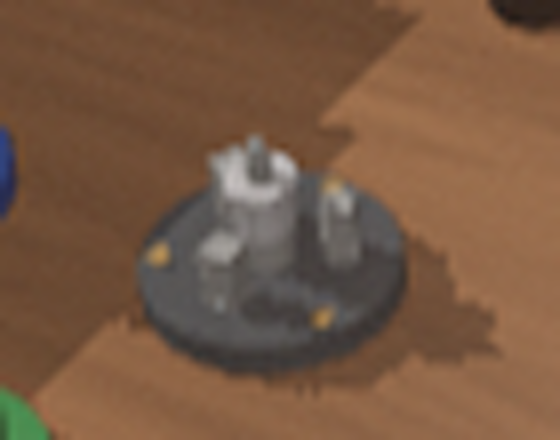

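View pics/csw.png

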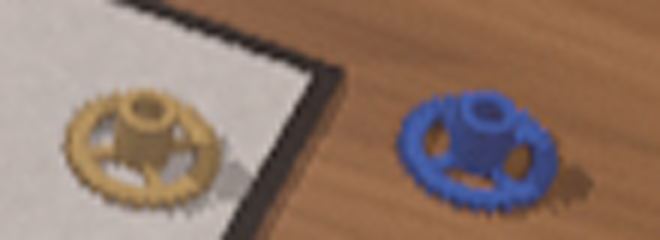

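View pics/wrist0.png

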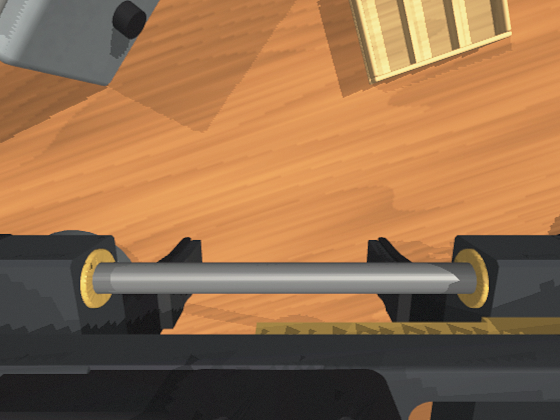

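Wheel-like: brass at top (194,268), brass small (283,268), blue (135,303). The large brass one with the tall hub is the one meant. Jig-like: dark steel (381,238), green (398,171), blue (451,224), wooden stand (123,238). The dark steel base with the aluminium plunger and three pillars is the one meant. The crops confirm both. Next I measure them in both views.

Run:
```python
from h import *
t=ld('top0'); s=ld('scene0')
def P(c,o,sc,x,y,z,n):
    u=o[0]+(x+.5)/sc-.5; v=o[1]+(y+.5)/sc-.5; print(n,ray(c,u,v,z).round(4))
P(t,(155,225),5,201,219,.009,'rim t'); P(t,(155,225),5,192,215,.033,'hub t')
P(t,(340,195),6,265,242,.052,'plunger t')
for x,y in((254,172),(200,284),(326,279)): P(t,(340,195),6,x,y,.040,'pillar')
P(t,(340,195),6,243,253,.015,'base t')
P(s,(180,155),8,258,176,.052,'plunger s');P(s,(180,155),8,256,140,.068,'tip s');P(s,(180,155),8,272,262,.015,'base s')
P(s,(330,200),6,148,109,.033,'hub s');P(s,(330,200),6,142,145,.009,'rim s')
# colour/edges: brass mask
for z in(.033,):print(proj(t,[.4512,.1069,z]))
f=t['frame'].astype(int)
```

```text
rim t [0.4504 0.1051 0.009 ]
hub t [0.4511 0.1048 0.033 ]
plunger t [ 0.5173 -0.2996  0.052 ]
pillar [ 0.5437 -0.2991  0.04  ]
pillar [ 0.5037 -0.2785  0.04  ]
pillar [ 0.5053 -0.3232  0.04  ]
base t [ 0.5172 -0.2992  0.015 ]
plunger s [ 0.5199 -0.2981  0.052 ]
tip s [ 0.5189 -0.2975  0.068 ]
base s [ 0.5227 -0.2948  0.015 ]
hub s [0.4548 0.1075 0.033 ]
rim s [0.4538 0.1072 0.009 ]
[192.03178308 267.577419  ]
```

servo_tool(
  deltas=[
    {"slide":[0,0,0],"spin":-0.75},
    {"slide":[0,0,0],"spin":-0.75},
    {"slide":[0,0.3,0],"spin":-0.75},
    {"slide":[0.4,0.8,0],"spin":0},
    {"slide":[0.5,1,0],"spin":0},
    {"slide":[0.5,1,0],"spin":0},
    {"slide":[0.5,1,0],"spin":0},
    {"slide":[0.5,1,0],"spin":0},
    {"slide":[0.5,1,0],"spin":0},
    {"slide":[0.5,1,0],"spin":0},
  ],
  gripper=0,
)

```text
time_s: 1.15
tcp_pos: [0.2805, 0.4113, 0.2172]
ee_rot: [[1.0, 0.016, -0.003], [0.016, -1.0, -0.01], [-0.003, 0.01, -1.0]]
wrist_force: [0.5, 0.1, -0.8]
gripper_width: 1.001
```

servo_tool(
  deltas=[
    {"slide":[0.56,1,0],"spin":0},
    {"slide":[0.56,1,0],"spin":0},
    {"slide":[0.56,1,0],"spin":0},
    {"slide":[0.56,1,0],"spin":0},
    {"slide":[0.56,1,0],"spin":0},
    {"slide":[0.56,1,0],"spin":0},
    {"slide":[0.56,1,0],"spin":0},
    {"slide":[0.56,1,0],"spin":0},
    {"slide":[0.56,1,0],"spin":0},
    {"slide":[0.56,1,0],"spin":0},
  ],
)

```text
time_s: 2.15
tcp_pos: [0.4272, 0.151, 0.2182]
ee_rot: [[1.0, 0.018, -0.006], [0.018, -1.0, -0.012], [-0.006, 0.012, -1.0]]
wrist_force: [0.7, -0.6, 1.0]
gripper_width: 1.003
```

servo_tool(
  deltas=[
    {"slide":[0.4,0.8,0.2],"spin":0},
    {"slide":[0.4,0.7,0.6],"spin":0},
    {"slide":[0.2,0.2,0.8],"spin":0},
    {"slide":[0,0,0.8],"spin":0},
    {"slide":[0,0,0.5],"spin":0.1},
    {"slide":[0,0,0],"spin":0.1},
    {"slide":[0,0,0],"spin":0},
  ],
)

```text
time_s: 2.85
tcp_pos: [0.4544, 0.1022, 0.1435]
ee_rot: [[1.0, -0.019, -0.006], [-0.019, -1.0, -0.012], [-0.006, 0.012, -1.0]]
wrist_force: [0.2, 0.1, 0.1]
gripper_width: 0.997
```

Run:
```python
from h import *
c=cap('wrist','w1'); c=cap('top','t1'); s=sense(); print(s['tcp_pos'],np.round(s['ee_rot'],4),s['joints'])
```

```text
[0.45452937 0.10247065 0.14397569] [[ 0.9998 -0.0182 -0.0048]
 [-0.0183 -0.9998 -0.0109]
 [-0.0046  0.011  -0.9999]] [ 33.0219943   11.34040089 -27.59606556   0.47415501 -51.63624834
  55.63630735]
```

View pics/w1.png

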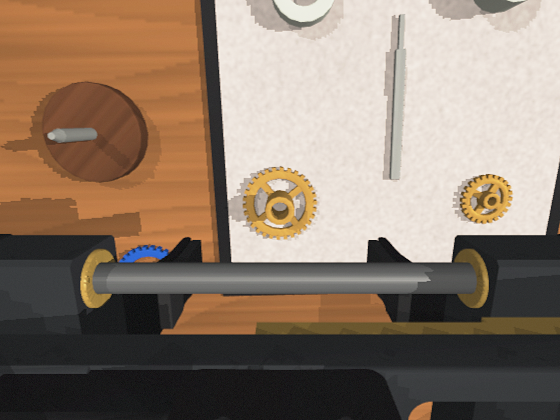

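Run:
```python
from h import *
c=ld('w1'); print(c['eye'])
print(ray(c,280.5,203,.009),ray(c,281,207,.033))
crop('w1',230,155,330,255,6,'w1c')
```

```text
[0.52279238 0.10207055 0.30549723]
[0.45110657 0.10340012 0.009     ] [0.45338436 0.10294078 0.033     ]
```

View pics/w1c.png

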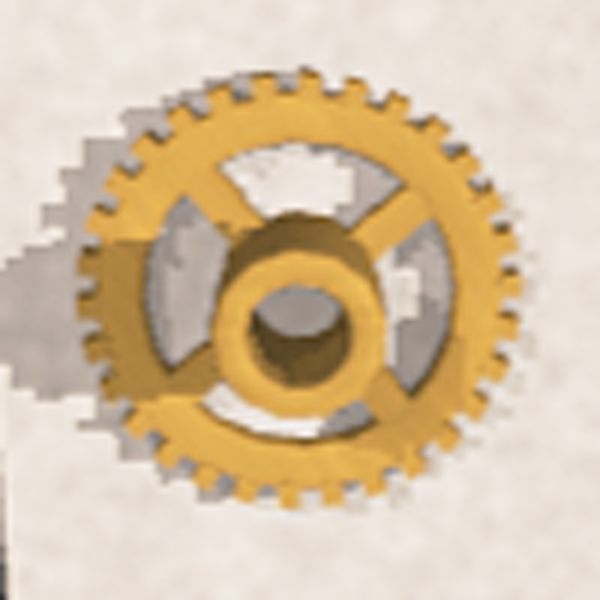

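Run:
```python
from h import *
c=ld('w1')
print(ray(c,279.6,202.6,.009),ray(c,279.6,210.2,.033))
# wrist-camera jaw symmetry: finger centres
R=np.array(sense()['ee_rot']); p=np.array(sense()['tcp_pos'])
print(proj(c,p), proj(c,p+R[:,2]*.1))
```

```text
[0.45150561 0.10422567 0.009     ] [0.45058165 0.10419959 0.033     ]
[282.30316043 256.80830145] [282.90739122 209.47864466]
```

servo_tool(
  deltas=[
    {"slide":[-0.05,-0.1,0.6],"spin":0},
    {"slide":[-0.05,-0.05,1],"spin":0},
    {"slide":[0,0,1],"spin":0},
    {"slide":[0,0,1],"spin":0},
    {"slide":[0,0,0.8],"spin":0},
    {"slide":[0,0,0.4],"spin":0},
    {"slide":[0,0,0],"spin":0},
    {"slide":[0,0,0],"spin":0},
  ],
)

```text
time_s: 3.75
tcp_pos: [0.4592, 0.1109, 0.0284]
ee_rot: [[1.0, -0.013, 0.014], [-0.013, -1.0, -0.001], [0.014, 0.001, -1.0]]
wrist_force: [0.5, 0.6, -0.2]
gripper_width: 1.001
```

Run:
```python
from h import *
cap('wrist','w2'); cap('scene','s2'); s=sense(); print(s['tcp_pos'],np.round(s['ee_rot'],4),s['wrist_force'])
crop('s2',290,160,430,270,5,'s2c')
```

```text
[0.45934338 0.11092035 0.02870766] [[ 9.998e-01 -1.280e-02  1.460e-02]
 [-1.280e-02 -9.999e-01 -1.000e-04]
 [ 1.460e-02 -1.000e-04 -9.999e-01]] [ 0.93686054 -0.4552674   0.85319854]
```

View pics/w2.png

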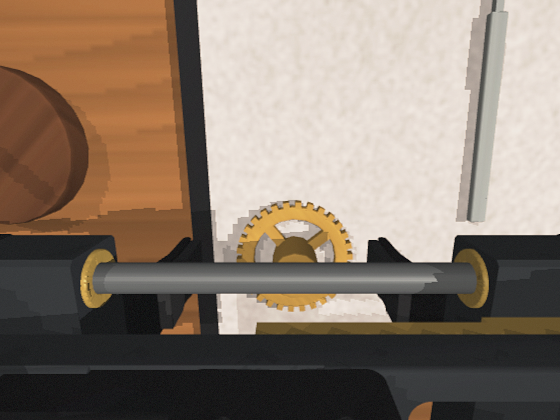

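View pics/s2c.png

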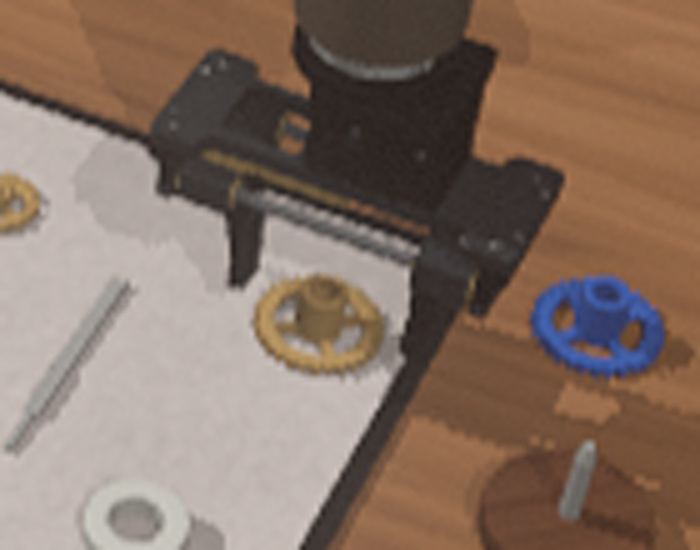

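servo_tool(
  deltas=[
    {"slide":[-0.16,0.13,0],"spin":0},
    {"slide":[-0.15,0.12,0],"spin":0},
    {"slide":[0,0,0],"spin":0},
    {"slide":[0,0,0],"spin":0},
  ],
)

```text
time_s: 4.25
tcp_pos: [0.4519, 0.1049, 0.031]
ee_rot: [[1.0, -0.013, 0.019], [-0.013, -1.0, 0.003], [0.019, -0.003, -1.0]]
wrist_force: [-0.1, 0.1, -0.4]
gripper_width: 0.999
```

Run:
```python
from h import *
cap('wrist','w3'); s=sense(); print(s['tcp_pos'],np.round(s['ee_rot'],4),s['joint_velocities'])
crop('w3',220,180,380,320,4,'w3c')
c=ld('w3')
im=cv2.imread('pics/w3.png')
```

```text
[0.45180664 0.10482585 0.03090807] [[ 0.9997 -0.0127  0.0186]
 [-0.0128 -0.9999  0.0025]
 [ 0.0186 -0.0027 -0.9998]] [-0.00778907  0.37585835  0.15414069 -0.00329209  0.14652259 -0.02292153]
```

View pics/w3c.png

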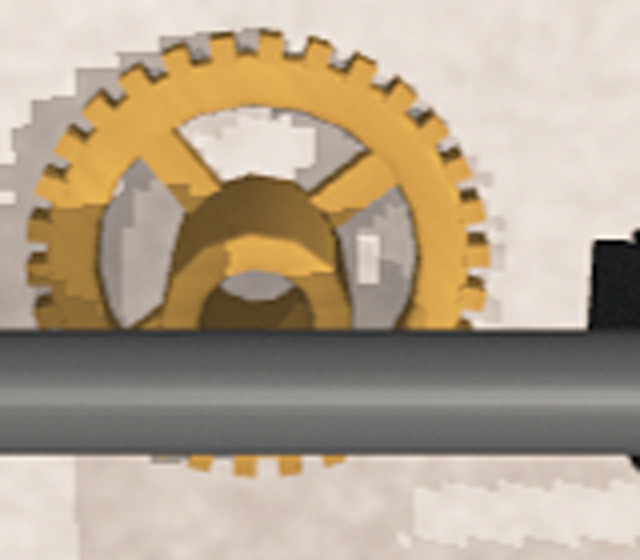

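Run:
```python
from h import *
c=ld('w3'); print(ray(c,284.3,242.8,.009))
```

```text
[0.45203523 0.10411899 0.009     ]
```

servo_tool(
  deltas=[
    {"slide":[0,0,0.25],"spin":0},
    {"slide":[0,0,0.25],"spin":0},
    {"slide":[0,0,0.2],"spin":0},
    {"slide":[0,0,0],"spin":0},
    {"slide":[0,0,0],"spin":0},
  ],
)

```text
time_s: 4.8
tcp_pos: [0.4521, 0.1048, 0.0113]
ee_rot: [[1.0, -0.013, 0.018], [-0.013, -1.0, 0.002], [0.018, -0.002, -1.0]]
wrist_force: [-0.1, -0.1, 0.4]
gripper_width: 0.998
```

servo_tool(
  deltas=[
    {"slide":[0,0,0],"spin":0},
    {"slide":[0,0,0],"spin":0},
    {"slide":[0,0,0],"spin":0},
    {"slide":[0,0,0],"spin":0},
    {"slide":[0,0,0],"spin":0},
    {"slide":[0,0,0],"spin":0},
    {"slide":[0,0,0],"spin":0},
    {"slide":[0,0,0],"spin":0},
    {"slide":[0,0,0],"spin":0},
    {"slide":[0,0,0],"spin":0},
  ],
  gripper=255,
)

```text
time_s: 5.8
tcp_pos: [0.4525, 0.1051, 0.0118]
ee_rot: [[1.0, -0.013, 0.019], [-0.013, -1.0, 0.002], [0.019, -0.003, -1.0]]
wrist_force: [0.5, 0.2, -0.2]
gripper_width: 0.282
```

servo_tool(
  deltas=[
    {"slide":[0,0,-0.4],"spin":0},
    {"slide":[0,0,-0.8],"spin":0},
    {"slide":[0,0,-0.8],"spin":0},
    {"slide":[0,0,-0.8],"spin":0},
    {"slide":[0,0,-0.8],"spin":0},
    {"slide":[0,0,-0.8],"spin":0},
    {"slide":[0,0,0],"spin":0},
    {"slide":[0,0,0],"spin":0},
  ],
)

```text
time_s: 6.6
tcp_pos: [0.4486, 0.1039, 0.1285]
ee_rot: [[1.0, -0.014, 0.017], [-0.014, -1.0, 0.002], [0.017, -0.002, -1.0]]
wrist_force: [-0.3, -0.4, -1.1]
gripper_width: 0.285
```

Run:
```python
from h import *
cap('wrist','w4'); cap('scene','s4'); s=sense(); print(s['tcp_pos'],np.round(s['ee_rot'],4),s['wrist_force'],s['gripper_width'])
crop('s4',290,110,430,230,5,'s4c')
```

```text
[0.44863004 0.10381888 0.12796009] [[ 0.9998 -0.0132  0.0161]
 [-0.0132 -0.9999  0.0013]
 [ 0.016  -0.0015 -0.9999]] [ 0.22552969 -0.37118458 -0.76700562] 0.2849829053528797
```

View pics/w4.png

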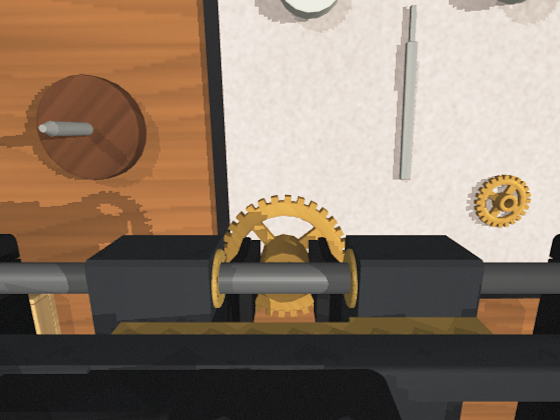

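View pics/s4c.png

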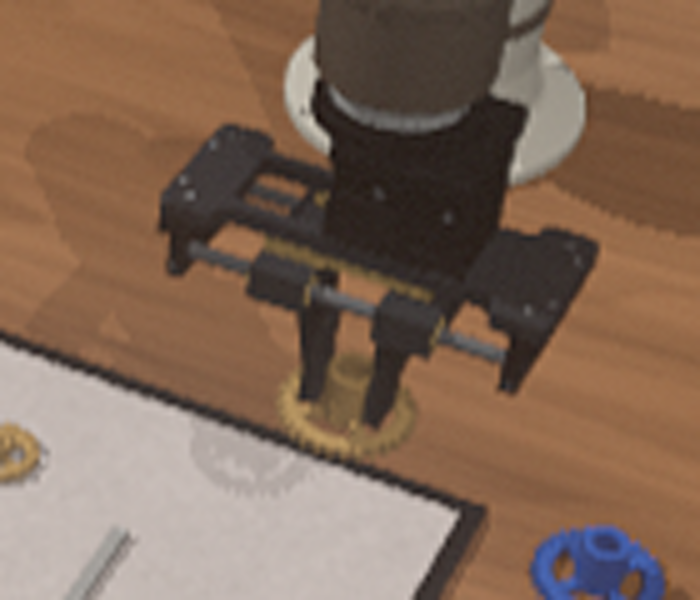

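servo_tool(
  deltas=[
    {"slide":[0.1,0.4,-0.1],"spin":0},
    {"slide":[0.15,0.8,0],"spin":0},
    {"slide":[0.15,0.8,0],"spin":0},
    {"slide":[0.15,0.8,0],"spin":0},
    {"slide":[0.15,0.8,0],"spin":0},
    {"slide":[0.15,0.8,0],"spin":0},
    {"slide":[0.15,0.8,0],"spin":0},
    {"slide":[0.15,0.8,0],"spin":0},
    {"slide":[0.15,0.8,0],"spin":0},
    {"slide":[0.15,0.8,0],"spin":0},
  ],
)

```text
time_s: 7.7
tcp_pos: [0.4782, -0.0987, 0.1231]
ee_rot: [[1.0, -0.01, -0.004], [-0.01, -1.0, -0.005], [-0.004, 0.005, -1.0]]
wrist_force: [-0.9, 1.4, -0.9]
gripper_width: 0.288
```

servo_tool(
  deltas=[
    {"slide":[0.15,0.8,0],"spin":0},
    {"slide":[0.15,0.8,0],"spin":0},
    {"slide":[0.15,0.8,0],"spin":0},
    {"slide":[0.15,0.8,0],"spin":0},
    {"slide":[0.15,0.7,0],"spin":0},
    {"slide":[0.15,0.5,0],"spin":0},
    {"slide":[0,0,0],"spin":0},
    {"slide":[0,0,0],"spin":0},
  ],
)

```text
time_s: 8.5
tcp_pos: [0.4942, -0.2201, 0.1158]
ee_rot: [[1.0, -0.017, -0.022], [-0.017, -1.0, -0.004], [-0.022, 0.004, -1.0]]
wrist_force: [0.3, 0.1, -1.3]
gripper_width: 0.284
```

servo_tool(
  deltas=[
    {"slide":[0.2,0.6,0],"spin":0},
    {"slide":[0.2,0.7,0],"spin":0},
    {"slide":[0.2,0.7,0],"spin":0},
    {"slide":[0.2,0.6,0],"spin":0},
    {"slide":[0.1,0.2,0],"spin":0},
    {"slide":[0.1,0.1,0],"spin":0},
    {"slide":[0,0,0],"spin":0},
    {"slide":[0,0,0],"spin":0},
  ],
)

```text
time_s: 9.3
tcp_pos: [0.5192, -0.2948, 0.1147]
ee_rot: [[1.0, -0.012, -0.024], [-0.012, -1.0, -0.003], [-0.024, 0.003, -1.0]]
wrist_force: [-0.4, -0.3, -1.3]
gripper_width: 0.288
```

Run:
```python
from h import *
cap('wrist','w5'); cap('scene','s5');cap('top','t5'); s=sense(); print(s['tcp_pos'],np.round(s['ee_rot'],4),s['joint_velocities'])
crop('s5',160,70,290,210,5,'s5c')
```

```text
[ 0.51926999 -0.29471018  0.11490355] [[ 0.9996 -0.0117 -0.024 ]
 [-0.0118 -0.9999 -0.0028]
 [-0.024   0.0031 -0.9997]] [-0.07753893  0.07508902 -0.00604522  0.02672717  0.01661511  0.109533  ]
```

View pics/w5.png

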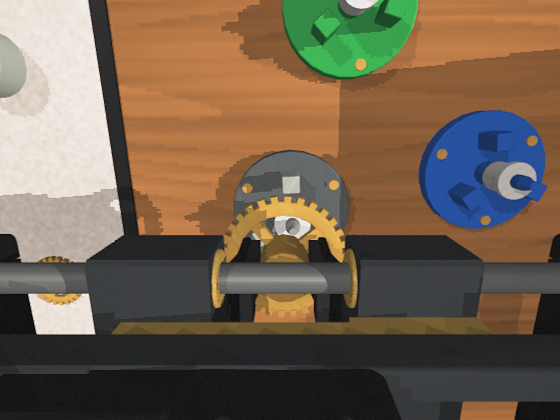

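View pics/s5c.png

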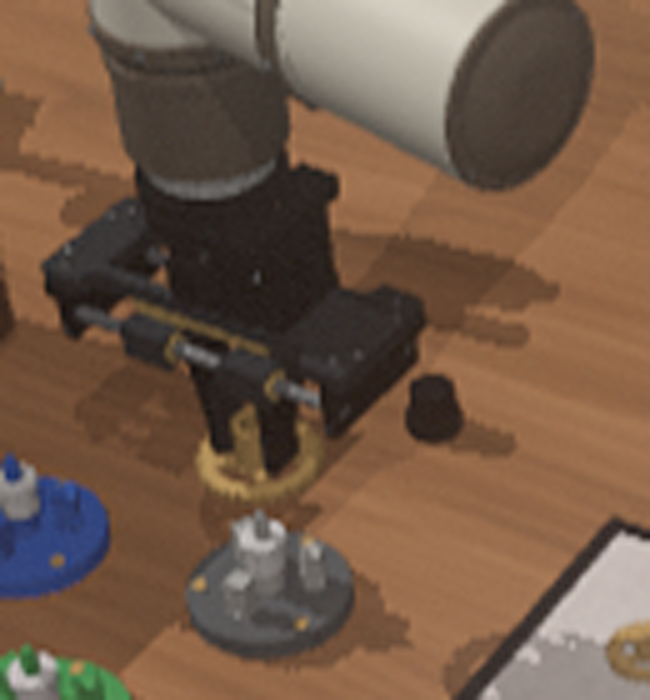

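Run:
```python
from h import *
crop('w5',210,140,370,330,4,'w5c')
c=ld('w5'); 
for p in([.5185,-.2995,.068],[.5185,-.2995,.052],[.5185,-.2995,.015],[.5173,-.2994,.015]): print(proj(c,p))
```

```text
[289.96306875 228.88828606]
[289.52092048 221.50592169]
[288.69148016 207.65710403]
[288.58184803 209.06505632]
```

View pics/w5c.png

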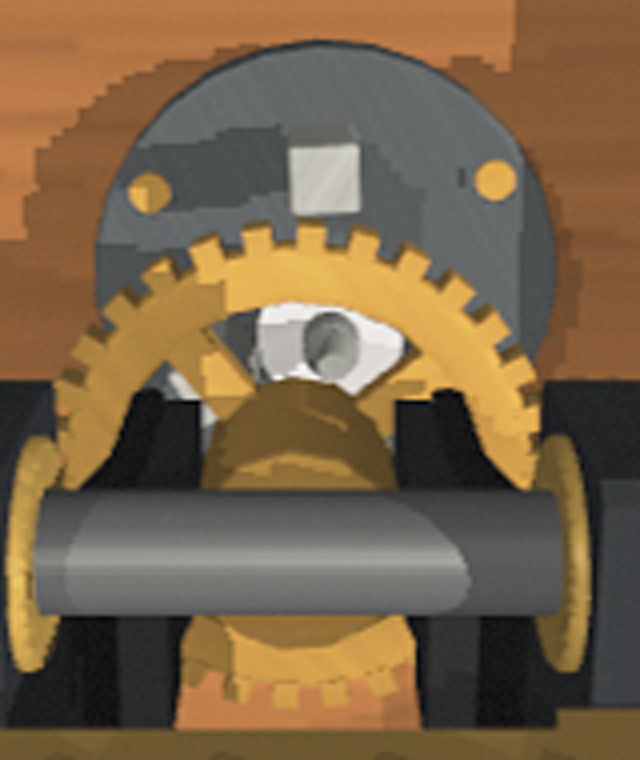

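Run:
```python
from h import *
c=ld('w5'); 
def P(x,y,z,n): 
    print(n,ray(c,210+(x+.5)/4-.5,140+(y+.5)/4-.5,z).round(4))
P(326.5,40,.015,'base top edge (x+.048)');P(97,262,.015,'baseL');P(556,258,.015,'baseR');P(325,179,.04,'pillar (x+.026)')
P(328,362,.068,'tip')
p=np.array([.5193,-.2948,.1149]);
s=sense();R=np.array(s['ee_rot'])
zr=.1149-.0028
P(311,222,zr,'rim top');P(311,707,zr,'rim bot');P(58,420,zr,'rimL');P(541,420,zr,'rimR');P(299,400,zr,'hub')
print(c['eye'],p)
```

```text
base top edge (x+.048) [ 0.5656 -0.3019  0.015 ]
baseL [ 0.5212 -0.2546  0.015 ]
baseR [ 0.5209 -0.3486  0.015 ]
pillar (x+.026) [ 0.543  -0.3009  0.04  ]
tip [ 0.5176 -0.3006  0.068 ]
rim top [ 0.552  -0.2976  0.1121]
rim bot [ 0.4814 -0.2969  0.1121]
rimL [ 0.5255 -0.2637  0.1121]
rimR [ 0.5246 -0.3279  0.1121]
hub [ 0.5279 -0.2957  0.1121]
[ 0.59065001 -0.29593059  0.27537556] [ 0.5193 -0.2948  0.1149]
```

servo_tool(
  deltas=[
    {"slide":[0.02,0.1,0.2],"spin":0},
    {"slide":[0.03,0.1,0.4],"spin":0},
    {"slide":[0,0,0.4],"spin":0},
    {"slide":[0,0,0.2],"spin":0},
    {"slide":[0,0,0],"spin":0},
    {"slide":[0,0,0],"spin":0},
  ],
)

```text
time_s: 10.05
tcp_pos: [0.5189, -0.2993, 0.0814]
ee_rot: [[1.0, -0.011, -0.026], [-0.011, -1.0, -0.002], [-0.026, 0.002, -1.0]]
wrist_force: [0.6, 0.2, -0.3]
gripper_width: 0.285
```

Run:
```python
from h import *
cap('wrist','w6'); cap('scene','s6'); s=sense(); print(s['tcp_pos'],np.round(s['ee_rot'],4),s['joint_velocities'],s['wrist_force'])
crop('s6',170,110,270,220,6,'s6c');crop('w6',210,140,370,330,4,'w6c')
```

```text
[ 0.51909087 -0.29927493  0.08171497] [[ 0.9996 -0.0108 -0.0255]
 [-0.0108 -0.9999 -0.0022]
 [-0.0254  0.0024 -0.9997]] [-0.04310744 -0.39644577  0.36555381  0.12498655 -0.0836068   0.05992081] [ 0.63916256  0.3900962  -0.15201029]
```

View pics/w6c.png

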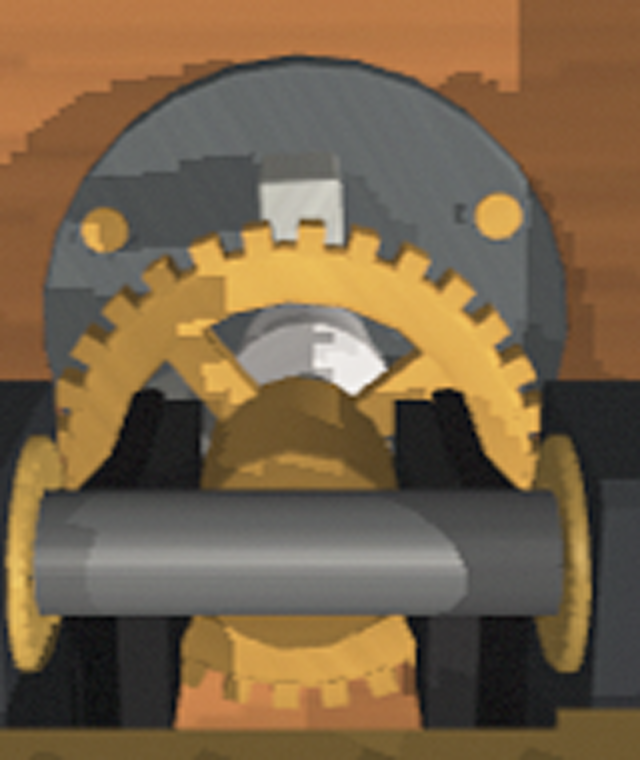

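View pics/s6c.png

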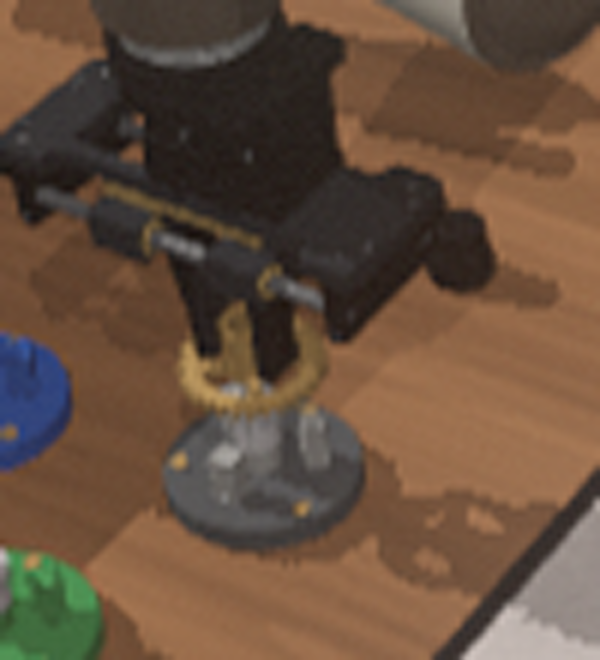

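Run:
```python
from h import *
c=ld('w6'); 
def P(x,y,z,n): 
    print(n,ray(c,210+(x+.5)/4-.5,140+(y+.5)/4-.5,z).round(4))
P(304,56,.015,'base top edge (x+.048)');P(45,300,.015,'baseL');P(567,300,.015,'baseR');P(301,210,.04,'pillar (x+.026)')
P(312,320,.052,'plunger far edge x+.013')
zr=.0817-.0028
P(311,222,zr,'rim top');P(311,707,zr,'rim bot');P(58,420,zr,'rimL');P(541,420,zr,'rimR')
```

```text
base top edge (x+.048) [ 0.5657 -0.3016  0.015 ]
baseL [ 0.5227 -0.2546  0.015 ]
baseR [ 0.5216 -0.3486  0.015 ]
pillar (x+.026) [ 0.5445 -0.3008  0.04  ]
plunger far edge x+.013 [ 0.5302 -0.3023  0.052 ]
rim top [ 0.5518 -0.302   0.0789]
rim bot [ 0.4811 -0.3014  0.0789]
rimL [ 0.5252 -0.2682  0.0789]
rimR [ 0.5244 -0.3323  0.0789]
```

servo_tool(
  deltas=[
    {"slide":[0.06,0.04,0],"spin":0},
    {"slide":[0,0,0.15],"spin":0},
    {"slide":[0,0,0.15],"spin":0},
    {"slide":[0,0,0.15],"spin":0},
    {"slide":[0,0,0.15],"spin":0},
    {"slide":[0,0,0],"spin":0},
  ],
)

```text
time_s: 10.75
tcp_pos: [0.521, -0.3006, 0.0664]
ee_rot: [[1.0, -0.011, -0.023], [-0.011, -1.0, -0.003], [-0.023, 0.003, -1.0]]
wrist_force: [0.4, -0.9, -1.5]
gripper_width: 0.289
```

Run:
```python
from h import *
cap('wrist','w7'); cap('scene','s7'); s=sense(); print(s['tcp_pos'],np.round(s['ee_rot'],4),s['wrist_force'],s['moment'])
crop('s7',170,110,270,220,6,'s7c');crop('w7',210,140,370,330,4,'w7c')
```

```text
[ 0.52134079 -0.30072861  0.06692951] [[ 0.9997 -0.0106 -0.0225]
 [-0.0106 -0.9999 -0.0032]
 [-0.0224  0.0034 -0.9997]] [ 0.7054082   0.23245923 -0.69662639] [-0.01568724 -0.07406724  0.02079796]
```

View pics/w7c.png

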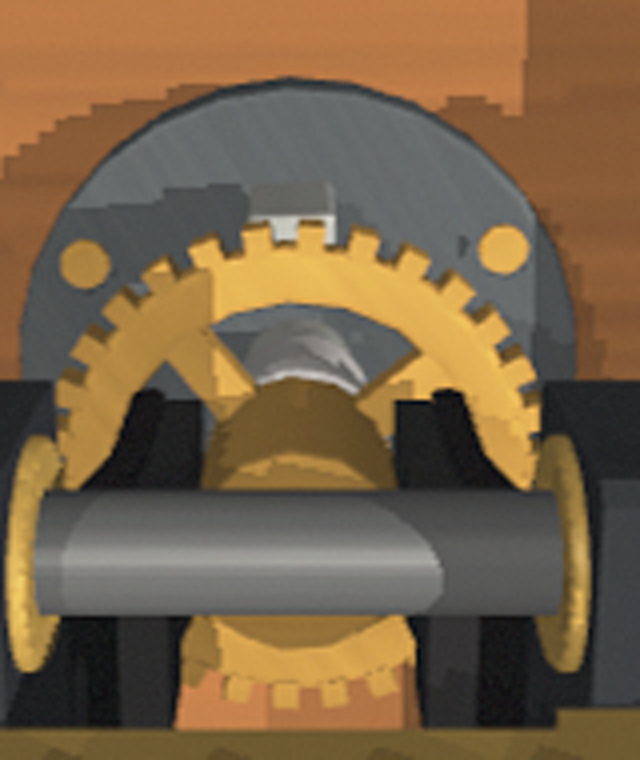

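View pics/s7c.png

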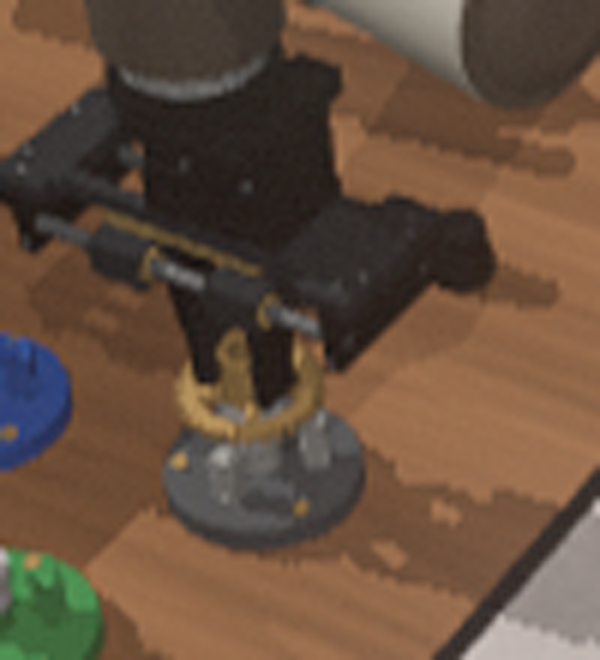

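Run:
```python
from h import *
c=ld('w7'); 
def P(x,y,z,n): 
    print(n,ray(c,210+(x+.5)/4-.5,140+(y+.5)/4-.5,z).round(4))
P(296,78,.015,'base top edge (x+.048)');P(20,330,.015,'baseL');P(577,330,.015,'baseR')
P(312,320,.052,'plunger far edge x+.013')
zr=.0665-.0028
P(311,222,zr,'rim top');P(311,707,zr,'rim bot');P(58,420,zr,'rimL');P(541,420,zr,'rimR')
```

```text
base top edge (x+.048) [ 0.566  -0.3016  0.015 ]
baseL [ 0.5241 -0.2544  0.015 ]
baseR [ 0.523  -0.3487  0.015 ]
plunger far edge x+.013 [ 0.537  -0.3034  0.052 ]
rim top [ 0.5537 -0.3033  0.0637]
rim bot [ 0.4831 -0.3027  0.0637]
rimL [ 0.5271 -0.2694  0.0637]
rimR [ 0.5264 -0.3337  0.0637]
```

servo_tool(
  deltas=[
    {"slide":[0.01,0,0.12],"spin":0},
    {"slide":[0,0,0.12],"spin":0},
    {"slide":[0,0,0.1],"spin":0},
    {"slide":[0,0,0],"spin":0},
    {"slide":[0,0,0],"spin":0},
  ],
)

```text
time_s: 11.35
tcp_pos: [0.5218, -0.301, 0.0593]
ee_rot: [[1.0, -0.01, -0.021], [-0.01, -1.0, -0.004], [-0.021, 0.004, -1.0]]
wrist_force: [-0.7, 0.1, 1.8]
gripper_width: 0.287
```

servo_tool(
  deltas=[
    {"slide":[-0.03,0,0.12],"spin":0},
    {"slide":[-0.02,0,0.12],"spin":0},
    {"slide":[0,0,0.1],"spin":0},
  ],
)

```text
time_s: 11.65
tcp_pos: [0.5217, -0.301, 0.0526]
ee_rot: [[1.0, -0.009, -0.018], [-0.009, -1.0, -0.005], [-0.018, 0.005, -1.0]]
wrist_force: [-1.9, 2.4, 5.7]
gripper_width: 0.29
```

servo_tool(
  deltas=[
    {"slide":[-0.04,-0.02,0.1],"spin":0},
    {"slide":[-0.02,0,0.08],"spin":0},
  ],
)

```text
time_s: 11.85
tcp_pos: [0.5216, -0.3011, 0.0498]
ee_rot: [[1.0, -0.008, -0.014], [-0.008, -1.0, -0.007], [-0.014, 0.007, -1.0]]
wrist_force: [-2.5, 2.6, 7.1]
gripper_width: 0.286
```

Run:
```python
from h import *
cap('wrist','w8'); cap('scene','s8'); s=sense(); print(s['time_s'],s['tcp_pos'],np.round(s['ee_rot'],4),s['wrist_force'],s['moment'])
crop('s8',180,130,260,220,7,'s8c')
```

```text
11.95 [ 0.52157512 -0.30102808  0.04963747] [[ 0.9999 -0.0081 -0.0144]
 [-0.0082 -0.9999 -0.007 ]
 [-0.0143  0.0071 -0.9999]] [-0.47949665  1.82768962  5.28564746] [0.57013729 0.15390814 0.01177578]
```

View pics/s8c.png

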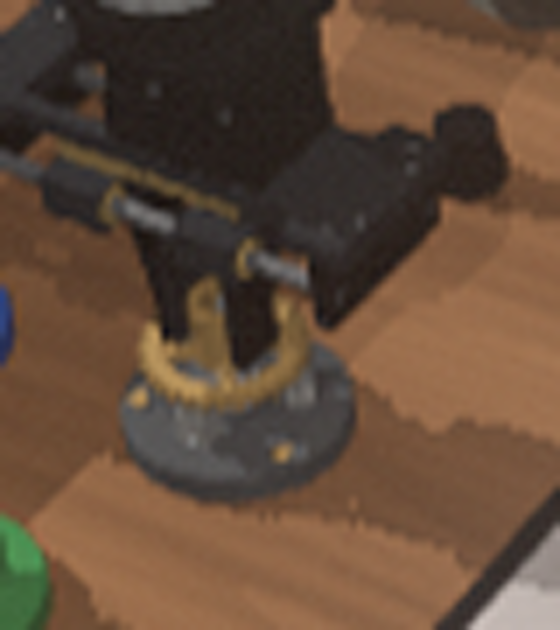

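servo_tool(
  deltas=[
    {"slide":[-0.08,-0.05,0.06],"spin":0},
    {"slide":[-0.06,-0.04,0.08],"spin":0},
  ],
)

```text
time_s: 12.15
tcp_pos: [0.5215, -0.3009, 0.049]
ee_rot: [[1.0, -0.006, -0.006], [-0.006, -1.0, -0.012], [-0.006, 0.012, -1.0]]
wrist_force: [-1.5, -1.5, 10.0]
gripper_width: 0.286
```

Run:
```python
from h import *
cap('wrist','w9'); s=sense(); print(s['time_s'],s['tcp_pos'],np.round(s['ee_rot'],4),s['wrist_force'],s['moment'])
crop('w9',210,140,370,330,4,'w9c')
```

```text
12.2 [ 0.52152739 -0.30084707  0.04898502] [[ 1.     -0.0059 -0.006 ]
 [-0.006  -0.9999 -0.0121]
 [-0.006   0.0121 -0.9999]] [0.19903123 0.06901319 8.54589254] [-0.15272356  0.0718755  -0.03299858]
```

View pics/w9c.png

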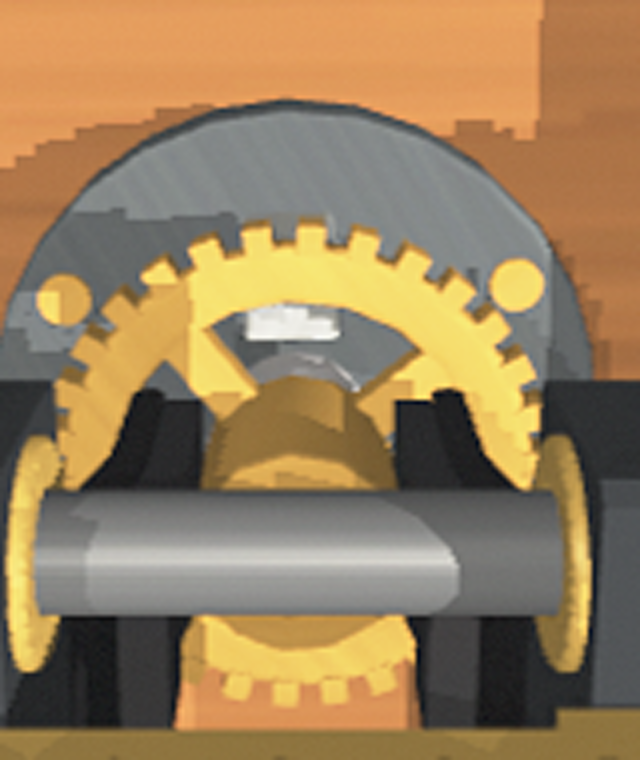

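servo_tool(
  deltas=[
    {"slide":[0,0,0.2],"spin":0},
  ],
)

```text
time_s: 12.3
tcp_pos: [0.5216, -0.3013, 0.0482]
ee_rot: [[1.0, -0.005, -0.006], [-0.005, -1.0, -0.014], [-0.006, 0.014, -1.0]]
wrist_force: [-11.9, 13.9, 42.6]
gripper_width: 0.287
```

Run:
```python
from h import *
cap('scene','s10'); s=sense(); print(s['time_s'],s['tcp_pos'],np.round(s['ee_rot'],4),s['wrist_force'],s['moment'],s['gripper_width'])
```

```text
12.35 [ 0.52166849 -0.30119885  0.04833746] [[ 1.     -0.0049 -0.006 ]
 [-0.0049 -0.9999 -0.0136]
 [-0.0059  0.0137 -0.9999]] [-7.43632859  5.53197584 25.10695226] [ 1.7077809   2.21569673 -0.15002702] 0.28822383984248645
```

Run:
```python
from h import *
for i in range(8):
    cap('wrist' if i%2 else 'scene','f%d'%i); s=sense(); print(round(s['time_s'],2),np.round(s['tcp_pos'],4),np.round(s['ee_rot'][:,2] if hasattr(s['ee_rot'],'shape') else s['ee_rot'],4).tolist(),np.round(s['wrist_force'],1),np.round(s['moment'],2))
crop('f6',180,130,260,220,7,'f6c');crop('f7',210,140,370,330,4,'f7c')
```

```text
12.4 [ 0.5216 -0.3012  0.0483] [-0.0054, -0.0136, -0.9999] [-7.5  5.6 24.6] [ 1.79  2.12 -0.2 ]
12.45 [ 0.5217 -0.3012  0.0483] [-0.0052, -0.0136, -0.9999] [-7.6  6.1 24. ] [ 1.89  2.11 -0.14]
12.5 [ 0.5217 -0.3012  0.0484] [-0.005, -0.0136, -0.9999] [-7.4  5.4 24.1] [ 1.83  2.06 -0.16]
12.55 [ 0.5216 -0.3012  0.0483] [-0.005, -0.0136, -0.9999] [-7.7  5.7 24. ] [ 1.81  2.03 -0.19]
12.6 [ 0.5217 -0.3012  0.0483] [-0.0049, -0.0136, -0.9999] [-6.9  6.1 24.2] [ 1.76  2.02 -0.21]
12.65 [ 0.5217 -0.3012  0.0483] [-0.0049, -0.0136, -0.9999] [-7.7  6.2 23.5] [ 1.87  2.06 -0.25]
12.7 [ 0.5216 -0.3012  0.0483] [-0.005, -0.0136, -0.9999] [-7.2  5.7 24.8] [ 1.86  2.05 -0.17]
12.75 [ 0.5217 -0.3012  0.0483] [-0.005, -0.0136, -0.9999] [-6.8  5.7 23.7] [ 1.83  2.06 -0.19]
```

View pics/f6c.png

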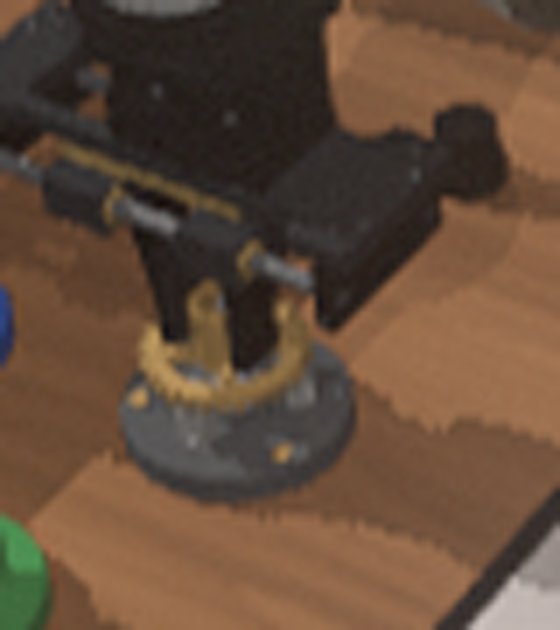

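View pics/f7c.png

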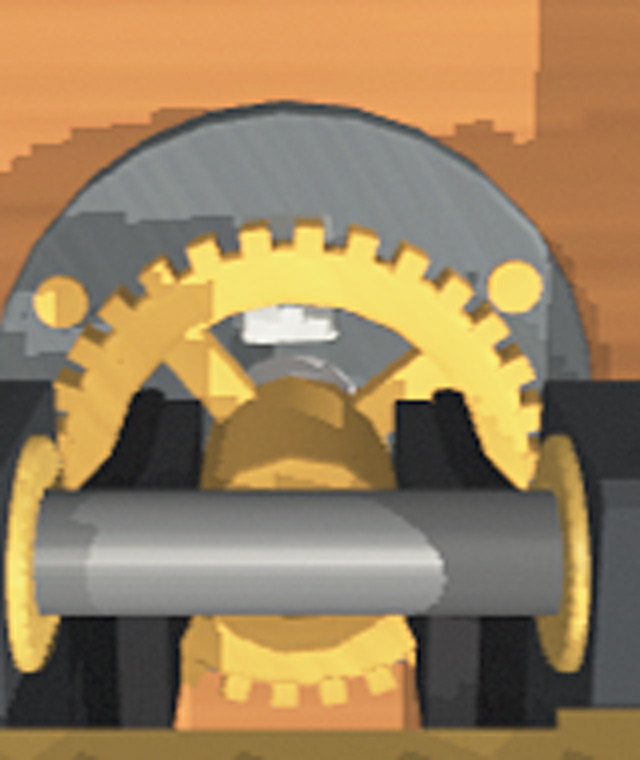

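Run:
```python
from h import *
r.finish_job(); s=sense(); print(s['time_s'],s['tcp_pos'],s['wrist_force'],s['gripper_width'])
```

```text
the job is handed in; nothing more can be done
the job is handed in; nothing more can be done
```

I picked up the large tall-hubbed brass wheel by its hub, hung it on the post of the dark steel jig, and pressed it down onto the stop pillars. I handed the job in with the gripper still closed and pushing; no verdict is reported.

**Last checks (12.4–12.75 s), all steady:**
- **Height:** the TCP stood at z = 48.3 mm. That puts the wheel's underside at about 40 mm and the plunger at about 12 mm of travel, both worked out from the TCP height at the grasp.
- **Push:** the upward wrist force was about 24 N. Less the 6.6 N spring, that leaves roughly 18 N on the pillars, again worked out rather than measured.
- **Grip:** the opening reading stayed at 0.288, so the fingers still held the hub.

**What was less clean:**
- **Last push:** it peaked at about 43 N at the wrist. The force on the pillars should have stayed under the 60 N limit, but I could not read it directly.
- **Side force:** about 9 N sideways remained, so the bore may be leaning on the post within its 2.5 mm clearance.
- **Tilt:** the tool had drifted by about 0.03 rad since the grasp, so the wheel is tilted by at most about that if it did not turn in the grip (limit 0.06).
- **Camera agreement:** the top and scene cameras differed by 2–4 mm in absolute position, but agreed to about 1 mm on the wheel-to-jig offset. Just before the final descent, the wrist camera put the wheel within 0.5 mm of the jig's axis.

I saw no contact with any bystander and felt none in the wrist force, but I did not re-measure their positions at the end.

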